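# Send two seedling canisters through the tipping sorter

## Robot

A 6-joint arm with a two-finger parallel gripper is mounted at the origin on the work surface. World frame = base frame: x ahead of the robot, y to its left, z up, the work surface at z = 0. Lengths are in m, angles in rad, forces in N, time in s.
With the tool pointing down it reaches from about 0.3 to 0.775 m from the base axis. Payload 14.6 kg.
Tool frame: the origin (TCP) lies midway between the tips of the shut fingers; the grasp point (between the pads) lies manip.pinch_z behind it (manip.pinch_z is the distance from the TCP to the grasp point, in m); z points along the fingers, y is the line along which they close (so a half turn about z gives the same grasp; the last joint's range is limited). The gripper opens to 85 mm and grips with 20 to 120 N. Pads are 22 mm wide; open, the fingers measure 114 mm over their backs; the gripper's body (76 mm by 85 mm) begins 54 mm behind the grasp point. The pads swing forward as they close: fully open they stand 13 mm farther back than shut.
Start: joints at [-1.36, 0.3, 1.521, -0, 1.321, -0.067], TCP at [0.151, -0.529, 0.231] pointing down, gripper open.
Joint ranges: [-3.03, 3.03], [-0.79, 2.21], [0.23, 2.52], [-1.04, 4.18], [0, 3.07], [-2.55, 2.55]. Speed limits (rad/s): [2.22, 2.22, 2.57, 3.14, 3.14, 3.14].

## Interface

Orientations are given as [roll, pitch, yaw] about the fixed x, y, z axes, in that order (R = Rz(yaw) Ry(pitch) Rx(roll)).
In Python, from cell import sense, optics, ticket, manip gives the robot as it stands.
- The arm moves only by the tool servo_tool, never from a script. Its arguments are lists of equal length, an entry for each row: "xyz": the shift along the tool's x, y, z in cm, a list of three; "twist": the turn, a rotation vector about the tool's x, y, z in rad, a list of three; "grip": the closure, from -1 (fully open) to 1 (shut). In form: {"xyz": [[dx, dy, dz], ...], "twist": [[rx, ry, rz], ...], "grip": [grip, ...]}. A call has 1 to 12 rows; each row is the pose to reach, as a shift and turn from the pose commanded when the call began, along the tool's axes at that moment; what a row does not reach only later rows make up. A row lasts 1/8 s, in which the tool goes at most 62.5 mm and 10.7 degrees, less where a joint would pass 70% of its speed; a pose out of reach is approached as far as the arm can. A call with a gripper value outside its range is refused whole. The fingers move at their own pace and stop on an object; "squeeze" is the grip in N (left out, the last holds). Time passes only in rows, so rows that repeat a pose let the fingers close. It gives the time, the measured TCP pose, the force, the opening and the grip force at its end, in the units of the state.
- sense(): the state, without advancing time (a new reading comes with each control period).
- optics.get_image(name): name is "scene" or "top" or "wrist"; returns a dict with "img" (480x640x3 uint8, red, green, blue), "range_z" (480x640 float32, m along the optical axis (not along the pixel's ray), 0 where there is no reading), "vertical_fov" (degrees; the focal length in pixels is half the picture's height over the tangent of half this angle, whatever the lens; pixels are square), "cx", "cy" (the principal point, pixels), "R" (3x3) and "t" (3): a world point X has camera coordinates R X + t. Camera axes: x right, y down, z forward; pixel columns grow to the right and rows downward; lengths in m; the calibration is good to about 2 mm. The wrist camera is an equidistant fisheye: a pixel r from the principal point sees the ray r / f radians off the axis. A picture is of the moment at which its call begins.
- ticket.hand_in(): hands the job in; it is judged then, once.
The state is a dict: "time": time; "joint_pos": joint angles; "qd": joint speeds; "joint_efforts": joint torques, N m; "tcp_pos": TCP position; "ee_rot": TCP orientation; "ft_force": force on the tool from outside, world axes, zero at the start; "ft_torque": the same for the moment, N m; "finger_gap": finger opening in m; "grasp_force": force on a finger pad.
Only numpy, scipy, OpenCV 4.12 (cv2) and the standard library are available. Lean on these libraries where they do the work, as an engineer would, in place of code of your own. Each camera call takes 0.05 s, during which the arm holds its last target. There are 200 camera calls.

## Task

Sort the two lying canisters with the tipping tray: first set the green-ended one down gently on the tray, on the side towards the green bin, and let go, so that its own weight tips the tray and it rolls into the green bin. When it lies still there, do the same with the blue-ended one and the blue bin. Do not drop or force the canisters onto the tray, do not push the tray with the gripper, leave the empty tray level, and leave the other things where they stand.

Things in the scene. Friction and masses are not known exactly. Their poses are not given: they have to be found in the camera images.
- green_canister_mid (a point): centre of the green canister: a loose sealed white cylinder with green ends, 50 mm across, 100 mm long, 0.2 to 0.42 kg, lying on its side; its axis is this frame's y. At the start it lies on its grey rest, its centre 45 mm above the table, and can be lifted straight up
- green_canister: the same green canister as a body; origin at its centre, y along its axis
- green_rest: fixed grey rest under the green canister, 64 mm wide (x), 94 mm long (y, along the canister), top 20 mm above the table; four stubs, 10 mm high and reaching 30 mm out from the middle, flank the canister near its ends and leave the middle 56 mm of its length open for fingers; origin on the table under its centre
- green_bin: fixed open green bin, 140 x 150 mm, 55 mm tall, walls 5 mm; origin at the centre of its underside, on the table. It stands at one end of the tray, its centre 185 mm from the pivot along the tray's length; which bin is at which end varies
- blue_canister_mid (a point): centre of the blue canister: a loose sealed white cylinder with blue ends, 50 mm across, 100 mm long, 0.2 to 0.42 kg, lying on its side; its axis is this frame's y. At the start it lies on its grey rest, its centre 45 mm above the table, and can be lifted straight up
- blue_canister: the same blue canister as a body; origin at its centre, y along its axis
- blue_rest: fixed grey rest under the blue canister, 64 mm wide (x), 94 mm long (y, along the canister), top 20 mm above the table; four stubs, 10 mm high and reaching 30 mm out from the middle, flank the canister near its ends and leave the middle 56 mm of its length open for fingers; origin on the table under its centre
- blue_bin: fixed open blue bin, 140 x 150 mm, 55 mm tall, walls 5 mm; origin at the centre of its underside, on the table. It stands at one end of the tray, its centre 185 mm from the pivot along the tray's length; which bin is at which end varies
- tray: pivoting tray between the two bins: flat deck 210 mm long (its x), 118 mm wide inside (its y) between side rims 21 mm high, open at both ends. Origin in the middle of the deck's top face, on the pivot axis (its y), 100 mm above the table; z is up from the deck. A dark line across the deck marks the pivot. Springs hold it level when empty
- sorter: fixed stand of the tray; origin on the table under the pivot, x along the tray, y along the pivot. Its two bearing posts, 113 mm tall, stand mid-way along the tray's long sides, reaching 88 mm out. A canister laid across the deck (axis along y) 40 to 60 mm from the pivot tips the tray up to 0.3 rad that way and rolls off into the bin there; the tray then levels itself in about 1 s
- light_meter: fixed light meter on a thin mast between the tray and one of the canisters, 250 mm tall: foot 70 mm across and 12 mm thick, mast 14 mm across, head 50 x 50 x 30 mm at the top; origin at the centre of its underside
- seed_box: fixed grey seed box, 90 x 70 mm, 60 mm tall; origin at the centre of its underside
- nutrient_bottle: bystander, loose: amber bottle with red cap, 64 mm across, 160 mm tall, standing about 120 mm from the middle of the green canister, beside it; origin at the centre of its underside
- seed_jar: bystander, loose: clear jar with steel lid, 68 mm across, 100 mm tall, standing about 120 mm from the middle of the blue canister, beside it; origin at the centre of its underside
- beaker: bystander, loose: clear open beaker, 72 mm across, 90 mm tall; origin at the centre of its underside
- scoop: bystander, loose: spoon-shaped scoop lying flat, 160 mm long; origin at the middle of its length, near the table
- yellow_canister: bystander, loose: standing canister with a yellow cap, 50 mm across, 100 mm tall; not to be sorted; origin at the centre of its underside
- plant_pot: bystander, loose: terracotta pot, 84 mm across, 75 mm tall; origin at the centre of its underside
Mind the look-alikes: they are no part of the job. What is shaped like the green_canister but purple is not meant.

How it is judged:
By the outcome, as a careful person would: the job done as asked, in the order asked, and still so for the second after the job is handed in, with the robot touching nothing.
It also fails if it takes over 69 s, if anything falls off the work surface, if the arm or the gripper's body presses on something with over 40 N, if the wrist force passes 120 N, or if a joint passes its speed limit or range.

## Working session

There is one attempt and no reset: what is moved stays moved. The work goes in short steps, Python scripts to look and compute and a tool call to move; the robot and the scene stay as the last step left them, time stands still between calls to the robot, and variables do not carry over. Pictures are saved under pics/ and viewed, at most 10 in all, crops included, and the job is handed in when it is done.

Besides the shell and the picture viewer there is one more tool, called after ">>>" in YAML: its name, and indented under it one key for each argument. servo_tool: Moves the arm, as the interface text tells. Its arguments: {"type":"object","properties":{"xyz":{"type":"array","items":{"type":"array","items":{"type":"number"}}},"twist":{"type":"array","items":{"type":"array","items":{"type":"number"}}},"grip":{"type":"array","items":{"type":"number"}},"squeeze":{"type":"number"}},"required":["xyz","twist","grip"]}

```bash
mkdir -p pics; ls
python3 - <<'E'
from cell import sense, optics, ticket, manip
import cv2
s=sense(); print({k:s[k] for k in('time','tcp_pos','ee_rot','finger_gap','ft_force')}, manip.pinch_z)
for n in('top','scene'):
    d=optics.get_image(n); cv2.imwrite(f'pics/{n}0.png',d['img'][:,:,::-1]); print(n,d['vertical_fov'],d['cx'],d['cy'],d['R'],d['t'])
E
```

```text
pics
{'time': 0.0, 'tcp_pos': array([ 0.1507624 , -0.52867043,  0.23069063]), 'ee_rot': array([-3.14038610e+00, -6.33046909e-05,  2.77786811e-01]), 'finger_gap': 0.08527654579837202, 'ft_force': array([0.3679675 , 0.07116343, 0.02659375])} 0.0187
top 49.176481412253494 318.57609039395385 233.37804817861715 [[ 0.027083   -0.99961155 -0.00657795]
 [-0.99031311 -0.02593343 -0.13640893]
 [ 0.13618535  0.01020859 -0.99063078]] [-0.0035762   0.53947374  1.29952177]
scene 47.72238979546097 316.3446080893793 238.00414986807942 [[ 0.73451799  0.6785858   0.0021523 ]
 [ 0.46772269 -0.5039715  -0.72611859]
 [-0.49164907  0.53435385 -0.68756611]] [-0.38204044 -0.18163417  1.67570649]
```

View pics/top0.png

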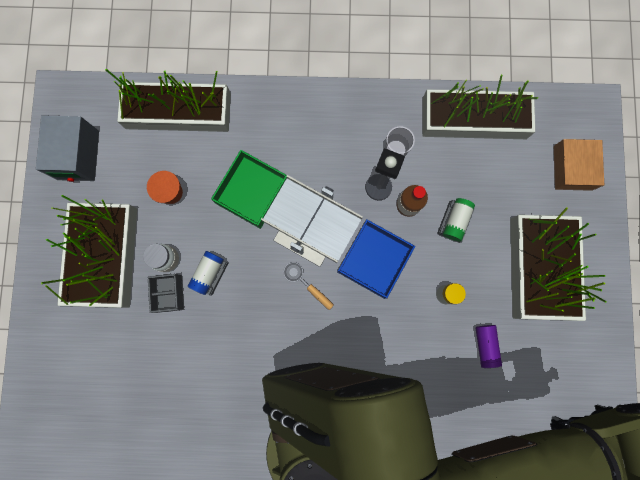

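View pics/scene0.png

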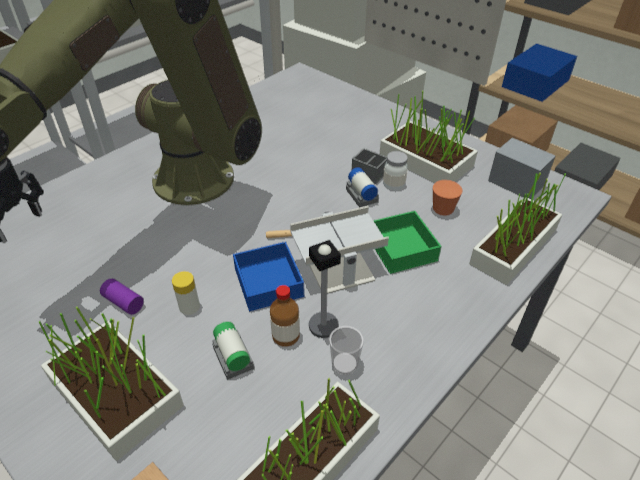

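The top view shows the green canister at (459,219) beside the bottle at (413,200), and the blue canister at (208,272) beside the jar at (160,257). The tray is at (313,218), with the green bin at upper left and the blue bin at lower right. The meter head is at (390,163). Next I measure them.

```bash
cat > h.py <<'E'
import numpy as np, cv2
from cell import sense, optics, ticket, manip
def cloud(n='top'):
    d=optics.get_image(n); f=240/np.tan(np.radians(d['vertical_fov']/2)); z=d['range_z'].astype(float)
    v,u=np.mgrid[:480,:640]
    P=np.stack([(u-d['cx'])/f*z,(v-d['cy'])/f*z,z],-1)
    return d['img'],(P-d['t'])@d['R'],z>0
def rect(xy):
    (c,s,a)=cv2.minAreaRect((xy*1000).astype(np.float32)); return np.round(c,1),np.round(s,1),round(a,1)
E
python3 - <<'E'
from h import *
for n in('top','scene'):
    img,W,ok=cloud(n); hsv=cv2.cvtColor(img,cv2.COLOR_RGB2HSV).astype(int); H,S,V=hsv[...,0],hsv[...,1],hsv[...,2]; z=W[...,2]
    reg={'top':{'gc':(430,190,485,250),'bc':(180,240,240,305),'gb':(200,140,300,240),'bb':(330,210,420,305),'tray':(255,170,370,270)},
     'scene':{'gc':(200,310,262,385),'bc':(335,155,390,210),'gb':(360,200,450,280),'bb':(225,235,310,315),'tray':(280,200,400,270)}}[n]
    for k,(a,b,c,d) in reg.items():
        m=np.zeros_like(ok); m[b:d,a:c]=True; m&=ok
        g=(S>90)&(H>45)&(H<80); bl=(S>90)&(H>95)&(H<130); wh=(S<60)&(V>120)
        if k in('gc','bc'):
            m&=(z>.034)&(z<.08)&(g|bl|wh)
        elif k=='gb': m&=g&(z>.045)&(z<.065)
        elif k=='bb': m&=bl&(z>.045)&(z<.065)
        else: m&=(z>.095)&(z<.106)&(S<60)
        p=W[m]; print(n,k,len(p),rect(p[:,:2]) if len(p) else'', np.round(np.percentile(p[:,2],[2,50,98]),4) if len(p) else '')
        if k in('gc','bc'):
            col=g if k=='gc' else bl
            q=W[m&(z>.055)]; print('  top part',rect(q[:,:2]), q[:,2].max())
    if n=='top':
        for k,(a,b,c,d) in {'bottle':(395,180,432,222),'meter':(360,120,420,205),'jar':(140,235,180,275),'scoop':(280,260,335,310),'posts':(270,180,340,270)}.items():
            p=W[b:d,a:c][ok[b:d,a:c]]; p=p[p[:,2]>(.107 if k=='posts' else .02)]
            lo,hi=p.min(0),p.max(0); print(k,np.round(lo,3),np.round(hi,3))
E
```

```text
top gc 777 (array([ 582.9, -342.1]), array([ 48.9, 101.3]), 69.3) [0.0446 0.0653 0.0724]
  top part (array([ 583. , -341.9]), array([ 46.2, 101.2]), 68.5) 0.07570276721734283
top bc 779 (array([431.6, 291.8]), array([49.3, 99.9]), 65.7) [0.0503 0.0666 0.0739]
  top part (array([431.3, 291.2]), array([47. , 99.8]), 65.5) 0.07596579107764041
top gb 517 (array([651.7, 191.3]), array([140.8, 150.4]), 62.4) [0.0458 0.0539 0.0593]
top bb 506 (array([ 478.6, -135.2]), array([140.3, 150.5]), 62.2) [0.0462 0.0539 0.0592]
top tray 4006 (array([565.1,  28.7]), array([210.4, 175.9]), 62.2) [0.0957 0.1001 0.105 ]
bottle [ 0.594 -0.253  0.021] [ 0.657 -0.189  0.165]
meter [ 0.606 -0.231  0.021] [ 0.811 -0.112  0.262]
jar [0.425 0.363 0.02 ] [0.499 0.434 0.109]
scoop [ 0.352 -0.029  0.02 ] [0.466 0.097 0.119]
posts [ 0.462 -0.038  0.107] [0.66  0.128 0.127]
scene gc 1029 (array([ 586.9, -344.2]), array([ 49.5, 103.6]), 69.3) [0.0378 0.0647 0.0716]
  top part (array([ 586.7, -344.2]), array([ 46.7, 103.3]), 69.9) 0.07643013781942597
scene bc 560 (array([419. , 312.1]), array([131.2, 148.7]), 10.6) [0.0363 0.0633 0.0738]
  top part (array([417.7, 312.2]), array([128.7, 148. ]), 10.6) 0.07994218886965146
scene gb 537 (array([655.8, 189.7]), array([143.1, 158.3]), 61.0) [0.0453 0.0519 0.0585]
scene bb 593 (array([ 482.5, -136.8]), array([140.6, 157. ]), 62.0) [0.0455 0.0529 0.0578]
scene tray 2343 (array([579.2,  21.7]), array([212. , 158.3]), 61.7) [0.096  0.1001 0.1048]
```

```bash
cat >> h.py <<'E'
from scipy.spatial.transform import Rotation as Ro
def plan(*wps):  # world (x,y,z,yaw) -> tool shift cm, twist z
    s=sense(); R=Ro.from_euler('xyz',s['ee_rot']); p=s['tcp_pos']
    print('t',round(s['time'],2),'tcp',np.round(p,4),'rot',np.round(s['ee_rot'],3),'gap',round(s['finger_gap'],4),'F',np.round(s['ft_force'],1),'g',s['grasp_force'],'q6',round(s['joint_pos'][5],2))
    for x,y,z,w in wps:
        rv=(R.inv()*Ro.from_euler('xyz',[np.pi,0,w])).as_rotvec()
        print(np.round(R.inv().apply(np.array([x,y,z])-p)*100,2),np.round(rv,3))
E
python3 - <<'E'
from h import *
img,W,ok=cloud('top'); p=W[100:210,350:425].reshape(-1,3); p=p[(p[:,2]>.21)]
print('head',p[:,:].min(0),p.max(0),np.median(p,0))
plan((.584,-.343,.23,-.363),(.584,-.343,.028,-.363))
E
```

```text
head [ 0.35736894 -0.17353166  0.22258578] [ 0.70106632 -0.00285069  1.36091177] [ 0.66583649 -0.14015112  0.25009054]
t 0.25 tcp [ 0.1508 -0.5288  0.231 ] rot [-3.141 -0.     0.278] gap 0.0853 F [ 0.5  0.3 -0.5] g 0.0 q6 -0.07
[46.76 -5.99  0.11] [-0.     0.     0.641]
[46.76 -5.98 20.31] [-0.     0.     0.641]
```

>>> servo_tool:
  xyz:
    - [5.8,-0.7,0]
    - [11.6,-1.5,0]
    - [17.5,-2.2,0]
    - [23.4,-3,0]
    - [29.2,-3.7,0]
    - [35.1,-4.5,0]
    - [41,-5.2,0]
    - [46.76,-6,0]
    - [46.76,-6,4]
    - [46.76,-6,8]
    - [46.76,-6,10]
    - [46.76,-6,10]
  twist:
    - [0,0,0.08]
    - [0,0,0.16]
    - [0,0,0.24]
    - [0,0,0.32]
    - [0,0,0.4]
    - [0,0,0.48]
    - [0,0,0.56]
    - [0,0,0.641]
    - [0,0,0.641]
    - [0,0,0.641]
    - [0,0,0.641]
    - [0,0,0.641]
  grip: [-1,-1,-1,-1,-1,-1,-1,-1,-1,-1,-1,-1]
  squeeze: 40

```text
time: 1.75
tcp_pos: [0.5837, -0.3429, 0.1305]
ee_rot: [-3.141, 0.002, -0.363]
ft_force: [-0.5, 0.2, -0.1]
finger_gap: 0.0854
grasp_force: 0.0
```

Run:
```python
from h import *
plan((.584,-.343,.028,-.363))
d=optics.get_image('wrist'); cv2.imwrite('pics/w1.png',d['img'][:,:,::-1])
f=240/np.tan(np.radians(d['vertical_fov']/2)); print(f,d['cx'],d['cy'])
s=sense()
def proj(X):
    c=d['R']@np.array(X)+d['t']; r=np.hypot(*c[:2]); th=np.arctan2(r,c[2]); return np.round([d['cx']+f*th*c[0]/r,d['cy']+f*th*c[1]/r],1)
ax=np.array([np.cos(-.363),np.sin(-.363),0])
for k in(-.05,0,.05): print(proj(np.array([.584,-.343,.07])+k*ax))
# measure the canister in the wrist image via range
z=d['range_z'].astype(float); v,u=np.mgrid[:480,:640]; a=(u-d['cx'])/f; b=(v-d['cy'])/f; th=np.hypot(a,b)
k=np.where(th>1e-9,np.tan(th)/np.maximum(th,1e-9),1); W=(np.stack([a*k*z,b*k*z,z],-1)-d['t'])@d['R']
H,S,V=[x.astype(int) for x in cv2.split(cv2.cvtColor(d['img'],cv2.COLOR_RGB2HSV))]
m=(z>0)&(th<1.3)&(W[...,2]>.045)&(W[...,2]<.08)&(np.hypot(W[...,0]-.584,W[...,1]+.343)<.065)&(((S<60)&(V>110))|((S>90)&(H>45)&(H<80)))
print(m.sum(),rect(W[m][:,:2]),W[m][:,2].max())
```

```text
t 1.75 tcp [ 0.5837 -0.3429  0.1305] rot [-3.141e+00  2.000e-03 -3.630e-01] gap 0.0854 F [-0.5  0.2 -0.1] g 0.0 q6 1.35
[ 0.05  0.   10.25] [-0.     0.002 -0.   ]
371.64829954431775 326.64701477412257 243.10784030626283
[327.2 339.6]
[327.2 265.4]
[327.3 179.1]
11877 (array([ 586.8, -345.7]), array([ 49.7, 100.2]), 69.4) 0.07209414462134038
```

View pics/w1.png

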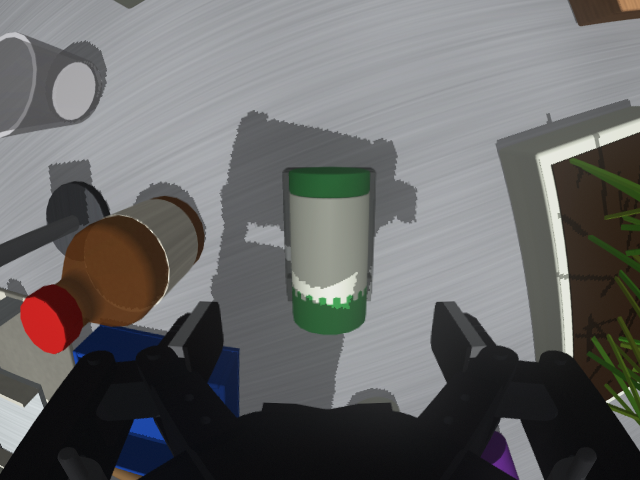

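The wrist view shows the canister centred between the fingers, at columns 284–374 and rows 168–333. I descend and grip.

>>> servo_tool:
  xyz:
    - [0.2,0.05,4]
    - [0.2,0.05,8]
    - [0.2,0.05,10.2]
    - [0.2,0.05,10.2]
    - [0.2,0.05,10.2]
    - [0.2,0.05,10.2]
    - [0.2,0.05,10.2]
    - [0.2,0.05,10.2]
  twist:
    - [0,0,0]
    - [0,0,0]
    - [0,0,0]
    - [0,0,0]
    - [0,0,0]
    - [0,0,0]
    - [0,0,0]
    - [0,0,0]
  grip: [-1,-1,-1,-1,1,1,1,1]
  squeeze: 40

```text
time: 2.8
tcp_pos: [0.5864, -0.3445, 0.0313]
ee_rot: [3.141, -0.002, -0.363]
ft_force: [-1.0, 1.8, 6.3]
finger_gap: 0.0489
grasp_force: 40.5
```

>>> servo_tool:
  xyz:
    - [0,0,-0.5]
    - [0,0,-2]
    - [0,0,-4]
    - [0,0,-4]
  twist:
    - [0,0,0]
    - [0,0,0]
    - [0,0,0]
    - [0,0,0]
  grip: [1,1,1,1]

```text
time: 3.3
tcp_pos: [0.5867, -0.3448, 0.0721]
ee_rot: [3.141, -0.004, -0.363]
ft_force: [-1.0, 0.8, -3.3]
finger_gap: 0.0485
grasp_force: 41.9
```

Run:
```python
from h import *
u=np.array([.4683,.8836]); piv=np.array([.5665,.028]); t=piv+.05*u
print(t)
plan((.52,-.30,.33,-.363),(.50,-.10,.33,-.487),(t[0],t[1],.33,-.487),(t[0],t[1],.15,-.487))
```

```text
[0.589915 0.07218 ]
t 3.3 tcp [ 0.5867 -0.3448  0.0721] rot [ 3.141 -0.004 -0.363] gap 0.0485 F [-1.   0.8 -3.3] g 41.90789043903351 q6 1.35
[ -7.72  -1.79 -25.82] [ 0.001 -0.004 -0.   ]
[-16.69 -19.78 -25.87] [ 0.001 -0.004  0.124]
[-14.4  -39.07 -25.88] [ 0.001 -0.004  0.124]
[-14.48 -39.08  -7.88] [ 0.001 -0.004  0.124]
```

>>> servo_tool:
  xyz:
    - [0,0,-5.5]
    - [-2,0,-11]
    - [-5,-0.5,-16.5]
    - [-8,-2,-21.5]
    - [-11,-5.5,-25]
    - [-14,-10,-25.8]
    - [-16,-15,-25.8]
    - [-16.6,-20.4,-25.8]
    - [-16.2,-26,-25.8]
    - [-15.4,-31.5,-25.8]
    - [-14.6,-36.5,-25.8]
    - [-14.4,-39,-25.8]
  twist:
    - [0,0,0]
    - [0,0,0]
    - [0,0,0]
    - [0,0,0.02]
    - [0,0,0.04]
    - [0,0,0.06]
    - [0,0,0.08]
    - [0,0,0.1]
    - [0,0,0.124]
    - [0,0,0.124]
    - [0,0,0.124]
    - [0,0,0.124]
  grip: [1,1,1,1,1,1,1,1,1,1,1,1]

```text
time: 4.8
tcp_pos: [0.5902, 0.0738, 0.3266]
ee_rot: [3.141, 0.001, -0.485]
ft_force: [0.6, -0.5, -3.2]
finger_gap: 0.0488
grasp_force: 43.3
```

Run:
```python
from h import *
d=optics.get_image('scene'); cv2.imwrite('pics/s2.png',d['img'][:,:,::-1])
u=np.array([.4683,.8836]); piv=np.array([.5665,.028]); t=piv+.05*u
plan((t[0],t[1],.15,-.487))
# tray seen from the wrist
d=optics.get_image('wrist'); f=240/np.tan(np.radians(d['vertical_fov']/2))
z=d['range_z'].astype(float); v,uu=np.mgrid[:480,:640]; a=(uu-d['cx'])/f; b=(v-d['cy'])/f; th=np.hypot(a,b)
k=np.where(th>1e-9,np.tan(th)/np.maximum(th,1e-9),1); W=(np.stack([a*k*z,b*k*z,z],-1)-d['t'])@d['R']
H,S,V=[x.astype(int) for x in cv2.split(cv2.cvtColor(d['img'],cv2.COLOR_RGB2HSV))]
m=(z>0)&(W[...,2]>.045)&(W[...,2]<.065)
for n,c in(('green',(H>45)&(H<80)&(S>90)),('blue',(H>95)&(H<130)&(S>90))):
    q=W[m&c]; print(n,len(q),rect(q[:,:2]) if len(q)>5 else '')
cv2.imwrite('pics/w2.png',d['img'][:,:,::-1])
# canister in hand
p=W[(z>0)&(W[...,2]>.28)&(np.hypot(W[...,0]-t[0],W[...,1]-t[1])<.075)&(((H>45)&(H<80)&(S>90))|((S<40)&(V>120)))]
print(len(p),rect(p[:,:2]),np.percentile(p[:,2],[2,50,98]))
```

```text
t 4.85 tcp [0.5907 0.0755 0.3263] rot [-3.141e+00  1.000e-03 -4.840e-01] gap 0.0487 F [ 0.6  2.2 -3.3] g 43.27670216560364 q6 2.12
[ 0.11  0.33 17.63] [-0.     0.001  0.003]
green 2127 (array([649.4, 393.6]), array([414.1, 477.5]), 45.1)
blue 1616 (array([481. ,  29.1]), array([196.6, 525.3]), 0.5)
24688 (array([601.2,  74.8]), array([98.6, 94.7]), 19.4) [0.33492496 0.36268459 0.36579288]
```

View pics/w2.png

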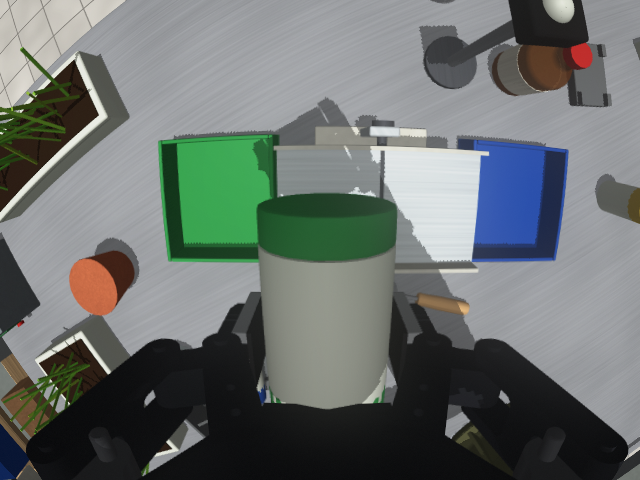

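The wrist view shows the canister axis near column 327, on the green side of the pivot line at column 382. I go lower and verify the tray position against it.

>>> servo_tool:
  xyz:
    - [0,0,5]
    - [0,0.1,10]
    - [0,0.3,14]
    - [0,0.3,16]
    - [0,0.3,16]
    - [0,0.3,16]
  twist:
    - [0,0,0]
    - [0,0,0]
    - [0,0,0]
    - [0,0,0]
    - [0,0,0]
    - [0,0,0]
  grip: [1,1,1,1,1,1]

```text
time: 5.65
tcp_pos: [0.5887, 0.0686, 0.1686]
ee_rot: [-3.141, -0.001, -0.488]
ft_force: [0.2, -0.4, -2.6]
finger_gap: 0.0485
grasp_force: 43.3
```

```bash
cat >> h.py <<'E'
def fish():
    d=optics.get_image('wrist'); f=240/np.tan(np.radians(d['vertical_fov']/2))
    z=d['range_z'].astype(float); v,uu=np.mgrid[:480,:640]; a=(uu-d['cx'])/f; b=(v-d['cy'])/f; th=np.hypot(a,b)
    k=np.where(th>1e-9,np.tan(th)/np.maximum(th,1e-9),1); W=(np.stack([a*k*z,b*k*z,z],-1)-d['t'])@d['R']
    return d['img'],W,z>0
E
cat > chk.py <<'E'
from h import *
import sys
piv=np.array([.5665,.028]); w=-.487; e=np.array([np.cos(w),np.sin(w)]); u=np.array([-e[1],e[0]])
img,W,ok=fish(); H,S,V=[x.astype(int) for x in cv2.split(cv2.cvtColor(img,cv2.COLOR_RGB2HSV))]
L=np.stack([(W[...,:2]-piv)@u,(W[...,:2]-piv)@e,W[...,2]],-1)*1000   # tray coords mm
s=sense(); print('tcp tray',(s['tcp_pos'][:2]-piv)@u,(s['tcp_pos'][:2]-piv)@e,s['tcp_pos'][2])
rim=ok&(L[...,2]>114)&(L[...,2]<126)&(S<60)&(abs(L[...,0])<108)&(abs(L[...,1])>50)&(abs(L[...,1])<70)
for n,m in(('rim+',rim&(L[...,1]>0)),('rim-',rim&(L[...,1]<0)),
  ('gbin',ok&(H>45)&(H<80)&(S>90)&(L[...,2]>48)&(L[...,2]<60)&(L[...,0]>100)),('bbin',ok&(H>95)&(H<130)&(S>90)&(L[...,2]>48)&(L[...,2]<60)&(L[...,0]<-100)),
  ('gcap',ok&(H>45)&(H<80)&(S>90)&(L[...,2]>125)),('bcap',ok&(H>95)&(H<130)&(S>90)&(L[...,2]>125))):
    p=L[m]
    if len(p)>20: print(n,len(p),np.round(np.percentile(p,[1,50,99],axis=0),1).tolist())
E
python3 - <<'E'
from chk import *
d=img; cv2.imwrite('pics/w3.png',img[:,:,::-1])
plan()
E
```

```text
tcp tray 0.046375912414867486 0.0006045819460324144 0.16871969371631326
rim+ 2848 [[-102.2, 61.7, 114.4], [8.8, 63.8, 121.5], [102.1, 65.8, 123.0]]
rim- 380 [[-105.5, -60.6, 114.2], [-90.0, -56.6, 120.4], [85.7, -55.3, 122.4]]
gbin 3869 [[114.6, -71.6, 48.2], [207.6, 10.8, 54.9], [253.2, 77.3, 57.0]]
bbin 1882 [[-254.5, -70.7, 48.1], [-198.9, -20.5, 54.4], [-115.5, 77.5, 56.7]]
gcap 8364 [[24.4, -23.5, 165.2], [46.9, 47.1, 203.0], [69.8, 51.2, 208.3]]
bcap 46 [[69.3, -10.4, 223.6], [74.4, 12.1, 255.9], [93.1, 20.4, 263.9]]
t 5.7 tcp [0.5887 0.0687 0.1687] rot [-3.141e+00 -2.000e-03 -4.870e-01] gap 0.049 F [-0.5  0.2 -1.6] g 43.250123262405396 q6 2.11
```

Rim and bin positions put the tray's centreline about 2.7 mm along +y. The canister is about 1.2 mm along, so I shift it 2 mm and lower it.

>>> servo_tool:
  xyz:
    - [0.2,0,2.5]
    - [0.2,0,4.5]
    - [0.2,0,5.3]
    - [0.2,0,5.3]
    - [0.2,0,5.3]
    - [0.2,0,5.3]
  twist:
    - [0,0,0]
    - [0,0,0]
    - [0,0,0]
    - [0,0,0]
    - [0,0,0]
    - [0,0,0]
  grip: [1,1,1,1,1,1]

```text
time: 6.45
tcp_pos: [0.5904, 0.068, 0.1151]
ee_rot: [-3.141, -0.001, -0.487]
ft_force: [0.1, -0.5, -2.9]
finger_gap: 0.0489
grasp_force: 43.4
```

>>> servo_tool:
  xyz:
    - [0,0,0.1]
    - [0,0,0.15]
    - [0,0,0.15]
  twist:
    - [0,0,0]
    - [0,0,0]
    - [0,0,0]
  grip: [1,1,1]

```text
time: 6.82
tcp_pos: [0.59, 0.068, 0.1127]
ee_rot: [3.142, 0.0, -0.487]
ft_force: [0.4, 0.2, -3.6]
finger_gap: 0.0487
grasp_force: 43.4
```

Run:
```python
from chk import *
plan()
def tilt():
    for n in('top','scene'):
        img,W,ok=cloud(n); H,S,V=[x.astype(int) for x in cv2.split(cv2.cvtColor(img,cv2.COLOR_RGB2HSV))]
        L=np.stack([(W[...,:2]-piv)@u,(W[...,:2]-piv)@e,W[...,2]],-1)*1000
        m=ok&(abs(L[...,1])<45)&(L[...,0]<-15)&(L[...,0]>-98)&(abs(L[...,2]-100)<40)&(S<60); p=L[m]
        if len(p)>50: print(n,len(p),'slope,z0',np.round(np.polyfit(p[:,0],p[:,2],1),3))
tilt()
```

```text
tcp tray 0.04635972919505913 0.0021082875363795197 0.11278470707162741
rim+ 5387 [[-97.6, 61.4, 114.8], [23.8, 63.8, 121.5], [102.1, 65.7, 123.0]]
rim- 478 [[-105.6, -60.7, 114.1], [-22.9, -56.7, 119.9], [-13.6, -55.3, 122.4]]
gbin 4185 [[114.3, -71.3, 48.2], [237.7, 45.1, 54.8], [253.3, 77.2, 56.9]]
bbin 1071 [[-221.3, -71.0, 48.2], [-157.6, 66.4, 54.7], [-114.9, 77.3, 56.6]]
gcap 7655 [[24.5, 10.8, 126.4], [47.1, 47.8, 148.2], [70.6, 52.7, 153.6]]
bcap 22 [[75.9, 12.5, 202.0], [78.7, 13.3, 205.6], [81.1, 14.2, 208.5]]
t 6.88 tcp [0.5901 0.068  0.1128] rot [-3.142  0.    -0.487] gap 0.0488 F [ 0.3  0.3 -2.9] g 43.34975302219391 q6 2.11
top 1101 slope,z0 [-4.0000e-03  9.9756e+01]
scene 543 slope,z0 [-4.000e-03  9.963e+01]
```

>>> servo_tool:
  xyz:
    - [0,0,0.1]
    - [0,0,0.1]
    - [0,0,0.1]
  twist:
    - [0,0,0]
    - [0,0,0]
    - [0,0,0]
  grip: [1,1,1]

```text
time: 7.35
tcp_pos: [0.59, 0.068, 0.1118]
ee_rot: [3.142, 0.0, -0.487]
ft_force: [0.3, 0.2, -2.5]
finger_gap: 0.0487
grasp_force: 43.3
```

>>> servo_tool:
  xyz:
    - [0,0,0.1]
    - [0,0,0.1]
    - [0,0,0.1]
  twist:
    - [0,0,0]
    - [0,0,0]
    - [0,0,0]
  grip: [1,1,1]

```text
time: 7.72
tcp_pos: [0.59, 0.068, 0.1108]
ee_rot: [-3.142, 0.0, -0.487]
ft_force: [0.0, 0.2, -2.8]
finger_gap: 0.0487
grasp_force: 43.3
```

```bash
cat > tilt.py <<'E'
from h import *
piv=np.array([.5665,.028]); w=-.487; e=np.array([np.cos(w),np.sin(w)]); u=np.array([-e[1],e[0]])
def tilt(sg=-1):
    for n in('top','scene'):
        img,W,ok=cloud(n); H,S,V=[x.astype(int) for x in cv2.split(cv2.cvtColor(img,cv2.COLOR_RGB2HSV))]
        L=np.stack([(W[...,:2]-piv)@u,(W[...,:2]-piv)@e,W[...,2]],-1)*1000
        m=ok&(abs(L[...,1])<45)&(L[...,0]*sg>15)&(L[...,0]*sg<98)&(abs(L[...,2]-100)<40)&(S<60); p=L[m]
        if len(p)>50: print(n,len(p),'slope,z0',np.round(np.polyfit(p[:,0],p[:,2],1),3))
E
python3 -c "
from tilt import *
plan(); tilt()"
```

```text
t 7.72 tcp [0.59   0.068  0.1108] rot [-3.142  0.    -0.487] gap 0.0487 F [ 0.   0.2 -2.8] g 43.34964573383331 q6 2.11
top 1098 slope,z0 [-1.3000e-02  9.9843e+01]
scene 553 slope,z0 [-9.00000e-03  1.00236e+02]
```

The tray tilt just started to change (about 0.007 rad), so the canister is touching. I release and lift.

>>> servo_tool:
  xyz:
    - [0,0,0]
    - [0,0,0]
    - [0,0,-4]
    - [0,0,-10]
    - [0,0,-16]
    - [0,0,-20]
  twist:
    - [0,0,0]
    - [0,0,0]
    - [0,0,0]
    - [0,0,0]
    - [0,0,0]
    - [0,0,0]
  grip: [-1,-1,-1,-1,-1,-1]

```text
time: 8.57
tcp_pos: [0.5902, 0.068, 0.3143]
ee_rot: [-3.14, -0.003, -0.487]
ft_force: [0.3, 0.2, -0.3]
finger_gap: 0.0852
grasp_force: 0.0
```

```bash
python3 -c "
from tilt import *
d=optics.get_image('scene'); cv2.imwrite('pics/s4.png',d['img'][:,:,::-1])
tilt(); plan((.4315,.2915,.31,2.716),(.4315,.2915,.13,2.716))"
```

```text
top 1108 slope,z0 [2.300e-02 1.002e+02]
scene 549 slope,z0 [1.7000e-02 1.0053e+02]
t 8.72 tcp [0.5905 0.068  0.313 ] rot [-3.139 -0.004 -0.487] gap 0.0859 F [-0.4 -0.4 -1.9] g 0.0 q6 2.11
[-24.51 -12.31   0.24] [-6.00e-03  3.00e-03  3.08e+00]
[-24.57 -12.27  18.24] [-6.00e-03  3.00e-03  3.08e+00]
```

View pics/s4.png

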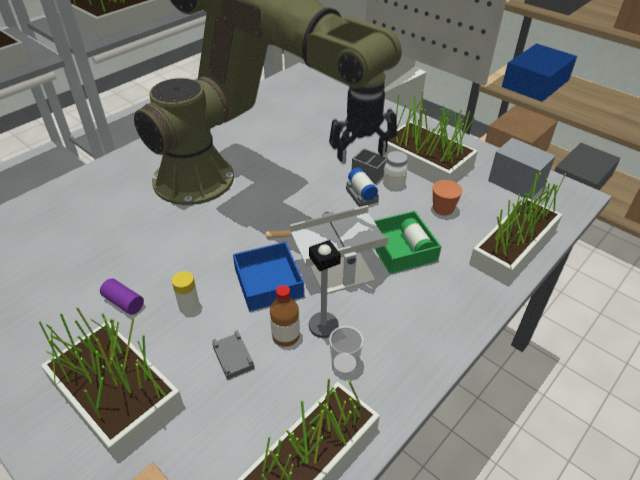

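The scene view shows the green canister lying in the green bin at (415,235). I move to the blue one, unwinding the wrist on the way.

>>> servo_tool:
  xyz:
    - [-2,-1,0]
    - [-4,-2,0]
    - [-6.5,-3,0]
    - [-9,-4.3,0]
    - [-12,-6,0]
    - [-15,-7.5,0]
    - [-18,-9,0]
    - [-20,-10,0]
    - [-22,-11,0]
    - [-24,-12,0]
    - [-24.5,-12.3,0]
    - [-24.5,-12.3,0]
  twist:
    - [0,0,-0.18]
    - [0,0,-0.36]
    - [0,0,-0.54]
    - [0,0,-0.72]
    - [0,0,-0.9]
    - [0,0,-1.08]
    - [0,0,-1.26]
    - [0,0,-1.44]
    - [0,0,-1.62]
    - [0,0,-1.8]
    - [0,0,-1.98]
    - [0,0,-2.16]
  grip: [-1,-1,-1,-1,-1,-1,-1,-1,-1,-1,-1,-1]

```text
time: 10.22
tcp_pos: [0.4306, 0.2917, 0.3094]
ee_rot: [-3.14, 0.001, 1.68]
ft_force: [0.2, 0.4, -0.8]
finger_gap: 0.0855
grasp_force: 0.0
```

```bash
python3 -c "
from tilt import *
tilt(); plan((.4315,.2915,.31,2.716),(.4315,.2915,.13,2.716))"
```

```text
top 1247 slope,z0 [-5.0000e-03  9.9695e+01]
scene 557 slope,z0 [2.00000e-03 1.00204e+02]
t 10.32 tcp [0.4308 0.2913 0.3096] rot [-3.140e+00  1.000e-03  1.675e+00] gap 0.0854 F [ 0.4 -0.4  0.5] g 0.0 q6 0.42
[ 0.01  0.07 -0.04] [-0.002 -0.    -1.041]
[ 0.02  0.1  17.96] [-0.002 -0.    -1.041]
```

>>> servo_tool:
  xyz:
    - [0,0.1,1]
    - [0,0.1,2]
    - [0,0.1,4]
    - [0,0.1,6]
    - [0,0.1,9]
    - [0,0.1,13]
    - [0,0.1,17]
    - [0,0.1,18]
    - [0,0.1,18]
  twist:
    - [0,0,-0.18]
    - [0,0,-0.36]
    - [0,0,-0.54]
    - [0,0,-0.72]
    - [0,0,-0.9]
    - [0,0,-1.04]
    - [0,0,-1.04]
    - [0,0,-1.04]
    - [0,0,-1.04]
  grip: [-1,-1,-1,-1,-1,-1,-1,-1,-1]

```text
time: 11.45
tcp_pos: [0.4322, 0.2914, 0.131]
ee_rot: [-3.141, -0.0, 2.711]
ft_force: [-0.3, 0.1, 0.1]
finger_gap: 0.0855
grasp_force: 0.0
```

Run:
```python
from h import *
img,W,ok=fish(); H,S,V=[x.astype(int) for x in cv2.split(cv2.cvtColor(img,cv2.COLOR_RGB2HSV))]
cv2.imwrite('pics/w5.png',img[:,:,::-1])
m=ok&(W[...,2]>.045)&(W[...,2]<.08)&(np.hypot(W[...,0]-.4315,W[...,1]-.2915)<.065)&(((S<60)&(V>110))|((S>90)&(H>95)&(H<130)))
print(m.sum(),rect(W[m][:,:2]),W[m][:,2].max())
plan((.4315,.2915,.031,2.716))
```

```text
11853 (array([434.7, 290.3]), array([ 48.9, 100.1]), 65.6) 0.07239761891816726
t 11.5 tcp [0.4326 0.2917 0.1319] rot [3.141e+00 1.000e-03 2.711e+00] gap 0.0854 F [ 0.   0.3 -0.8] g 0.0 q6 -0.62
[ 0.1  -0.07 10.09] [ 0.001  0.001 -0.005]
```

View pics/w5.png

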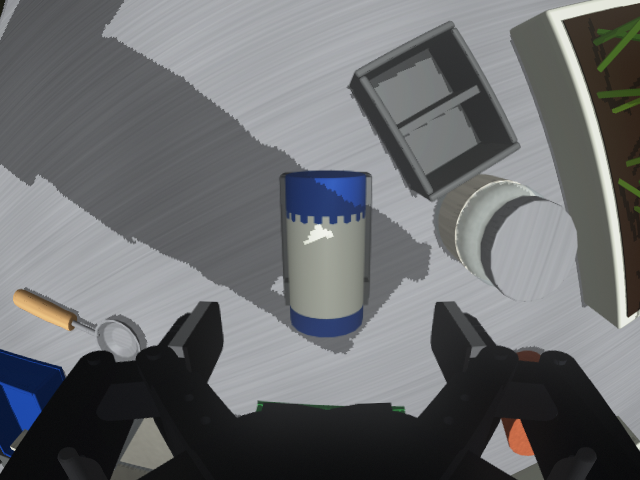

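The canister is centred between the fingers at columns 281–371, with jar and box clear on the right. I descend and grip.

>>> servo_tool:
  xyz:
    - [0,0,4]
    - [0,0,8]
    - [0,0,10]
    - [0,0,10]
    - [0,0,10]
    - [0,0,10]
    - [0,0,10]
    - [0,0,10]
    - [0,0,9.5]
    - [0,0,8]
    - [0,0,6]
    - [0,0,6]
  twist:
    - [0,0,0]
    - [0,0,0]
    - [0,0,0]
    - [0,0,0]
    - [0,0,0]
    - [0,0,0]
    - [0,0,0]
    - [0,0,0]
    - [0,0,0]
    - [0,0,0]
    - [0,0,0]
    - [0,0,0]
  grip: [-1,-1,-1,-1,1,1,1,1,1,1,1,1]

```text
time: 13.0
tcp_pos: [0.4329, 0.2919, 0.0726]
ee_rot: [3.139, 0.002, 2.713]
ft_force: [0.9, 0.4, -4.2]
finger_gap: 0.0484
grasp_force: 42.5
```

Run:
```python
from tilt import *
tilt()
t=piv+.002*e-.05*u; print(t)
plan((.45,.25,.31,2.6546),(t[0],t[1],.31,2.6546),(t[0],t[1],.17,2.6546))
```

```text
top 1247 slope,z0 [2.00000e-03 1.00002e+02]
scene 548 slope,z0 [  0.    100.062]
[ 0.54486864 -0.01712299]
t 13.1 tcp [0.432  0.2914 0.0707] rot [3.142 0.    2.713] gap 0.0487 F [ 0.5 -0.9 -3.8] g 42.53490507602692 q6 -0.62
[ -3.36  -3.02 -23.93] [0.    0.    0.058]
[-23.09 -23.36 -23.93] [0.    0.    0.058]
[-23.09 -23.37  -9.93] [0.    0.    0.058]
```

>>> servo_tool:
  xyz:
    - [0,0,-5]
    - [0,0,-10.5]
    - [-1,-1,-16]
    - [-3,-3,-20.5]
    - [-6,-6,-23]
    - [-9.5,-9.5,-23.9]
    - [-13,-13,-23.9]
    - [-16.5,-16.7,-23.9]
    - [-20,-20.2,-23.9]
    - [-22.5,-22.7,-23.9]
    - [-23.1,-23.4,-21]
    - [-23.1,-23.4,-18]
  twist:
    - [0,0,0]
    - [0,0,0]
    - [0,0,0]
    - [0,0,0.01]
    - [0,0,0.02]
    - [0,0,0.03]
    - [0,0,0.04]
    - [0,0,0.05]
    - [0,0,0.058]
    - [0,0,0.058]
    - [0,0,0.058]
    - [0,0,0.058]
  grip: [1,1,1,1,1,1,1,1,1,1,1,1]

```text
time: 14.6
tcp_pos: [0.5448, -0.0183, 0.2489]
ee_rot: [-3.141, -0.001, 2.653]
ft_force: [-0.3, 0.4, -4.7]
finger_gap: 0.0487
grasp_force: 44.5
```

Run:
```python
from tilt import *
t=piv+.002*e-.048*u
plan((t[0],t[1],.17,2.6546))
```

```text
t 14.6 tcp [ 0.5448 -0.0183  0.2489] rot [-3.141e+00 -1.000e-03  2.653e+00] gap 0.0487 F [-0.3  0.4 -4.7] g 44.53339755535126 q6 -1.18
[0.04 0.31 7.89] [-0.001 -0.001 -0.001]
```

>>> servo_tool:
  xyz:
    - [0,0.1,3]
    - [0,0.2,6.5]
    - [0,0.2,8]
    - [0,0.2,8]
    - [0,0.2,8]
  twist:
    - [0,0,0]
    - [0,0,0]
    - [0,0,0]
    - [0,0,0]
    - [0,0,0]
  grip: [1,1,1,1,1]

```text
time: 15.22
tcp_pos: [0.5464, -0.0157, 0.172]
ee_rot: [3.141, 0.002, 2.655]
ft_force: [0.5, -0.1, -3.8]
finger_gap: 0.0488
grasp_force: 44.3
```

Run:
```python
from chk import *
plan()
```

```text
tcp tray -0.04801340581229667 0.0026994691397674727 0.17211009766869959
rim+ 538 [[-85.1, 60.6, 114.1], [83.9, 61.7, 119.7], [103.9, 65.7, 123.0]]
rim- 2569 [[-103.5, -60.5, 120.1], [-13.3, -58.6, 121.7], [100.7, -56.6, 123.2]]
gbin 2949 [[115.4, -72.0, 48.2], [216.4, -1.9, 54.6], [252.4, 76.1, 57.0]]
bbin 3853 [[-254.8, -71.7, 48.2], [-207.4, -0.8, 54.9], [-116.0, 76.9, 56.9]]
bcap 12444 [[-70.2, -45.2, 170.3], [-47.7, -36.1, 206.7], [-25.0, -19.3, 210.8]]
t 15.28 tcp [ 0.5464 -0.0157  0.1721] rot [3.141e+00 2.000e-03 2.655e+00] gap 0.0485 F [-0.2 -0.2 -3.6] g 44.30004179477692 q6 -1.18
```

>>> servo_tool:
  xyz:
    - [0.2,0,2.5]
    - [0.2,0,4.5]
    - [0.2,0,5.6]
    - [0.2,0,5.7]
    - [0.2,0,5.7]
    - [0.2,0,5.7]
  twist:
    - [0,0,0]
    - [0,0,0]
    - [0,0,0]
    - [0,0,0]
    - [0,0,0]
    - [0,0,0]
  grip: [1,1,1,1,1,1]

```text
time: 16.02
tcp_pos: [0.5445, -0.0147, 0.1146]
ee_rot: [3.141, 0.001, 2.655]
ft_force: [0.0, 0.7, -2.9]
finger_gap: 0.0485
grasp_force: 44.5
```

```bash
python3 -c "
from tilt import *
tilt(1)
from chk import *
plan()"
```

```text
top 889 slope,z0 [-6.0000e-03  1.0048e+02]
scene 764 slope,z0 [2.00000e-03 1.00103e+02]
tcp tray -0.04815561356079826 0.0003047512248453579 0.11416090839147658
rim+ 501 [[13.4, 60.3, 114.1], [48.1, 61.7, 119.9], [104.2, 65.6, 123.0]]
rim- 5194 [[-103.6, -60.7, 115.2], [-21.5, -58.8, 121.6], [98.9, -56.6, 123.0]]
gbin 1170 [[114.3, -72.2, 48.2], [165.0, 47.1, 55.0], [222.5, 76.4, 57.1]]
bbin 4148 [[-254.8, -72.0, 48.2], [-237.9, -37.0, 54.6], [-115.8, 76.6, 56.7]]
bcap 12085 [[-95.4, -47.5, 127.0], [-48.1, -37.4, 149.4], [-25.2, -9.5, 167.7]]
t 16.18 tcp [ 0.5442 -0.0147  0.1142] rot [3.141e+00 1.000e-03 2.655e+00] gap 0.0484 F [-1.2  0.3 -3.7] g 44.48677718639374 q6 -1.18
```

Clear of the rims; now I step down.

>>> servo_tool:
  xyz:
    - [0,0,0.1]
    - [0,0,0.2]
    - [0,0,0.2]
  twist:
    - [0,0,0]
    - [0,0,0]
    - [0,0,0]
  grip: [1,1,1]

```text
time: 16.55
tcp_pos: [0.544, -0.0147, 0.1117]
ee_rot: [-3.142, -0.0, 2.655]
ft_force: [0.0, 1.2, -3.6]
finger_gap: 0.0483
grasp_force: 44.5
```

```bash
python3 -c "
from tilt import *
tilt(1); plan()"
```

```text
top 899 slope,z0 [1.30000e-02 1.00457e+02]
scene 781 slope,z0 [1.70000e-02 1.00096e+02]
t 16.65 tcp [ 0.5441 -0.0147  0.1117] rot [-3.142 -0.     2.655] gap 0.0487 F [ 0.7  0.4 -4. ] g 44.486507177352905 q6 -1.18
```

The tray tilts 0.017 rad towards blue, so contact is made with negligible force. I release.

>>> servo_tool:
  xyz:
    - [0,0,0]
    - [0,0,0]
    - [0,0,-4]
    - [0,0,-10]
    - [0,0,-16]
    - [0,0,-20]
    - [0,0,-20]
    - [0,0,-20]
    - [0,0,-20]
    - [0,0,-20]
    - [0,0,-20]
    - [0,0,-20]
  twist:
    - [0,0,0]
    - [0,0,0]
    - [0,0,0]
    - [0,0,0]
    - [0,0,0]
    - [0,0,0]
    - [0,0,0]
    - [0,0,0]
    - [0,0,0]
    - [0,0,0]
    - [0,0,0]
    - [0,0,0]
  grip: [-1,-1,-1,-1,-1,-1,-1,-1,-1,-1,-1,-1]

```text
time: 18.15
tcp_pos: [0.5441, -0.0147, 0.3116]
ee_rot: [-3.142, -0.0, 2.655]
ft_force: [0.4, 0.7, 0.3]
finger_gap: 0.0852
grasp_force: 0.0
```

>>> servo_tool:
  xyz:
    - [0,0,0]
    - [0,0,0]
    - [0,0,0]
    - [0,0,0]
    - [0,0,0]
    - [0,0,0]
    - [0,0,0]
    - [0,0,0]
  twist:
    - [0,0,0]
    - [0,0,0]
    - [0,0,0]
    - [0,0,0]
    - [0,0,0]
    - [0,0,0]
    - [0,0,0]
    - [0,0,0]
  grip: [-1,-1,-1,-1,-1,-1,-1,-1]

```text
time: 19.15
tcp_pos: [0.5441, -0.0147, 0.3118]
ee_rot: [-3.142, 0.0, 2.655]
ft_force: [0.4, -0.1, 0.4]
finger_gap: 0.0851
grasp_force: 0.0
```

```bash
python3 -c "
from tilt import *
tilt(1); tilt(-1); plan()
d=optics.get_image('scene'); cv2.imwrite('pics/s6.png',d['img'][:,:,::-1])"
```

```text
top 663 slope,z0 [-4.00000e-03  1.00201e+02]
scene 775 slope,z0 [1.00000e-03 1.00088e+02]
top 295 slope,z0 [-2.00000e-03  1.00103e+02]
scene 550 slope,z0 [-2.00000e-03  1.00077e+02]
t 19.35 tcp [ 0.5441 -0.0147  0.3118] rot [ 3.142 -0.     2.655] gap 0.0852 F [ 0.1 -0.4 -0.6] g 0.0 q6 -1.18
```

View pics/s6.png

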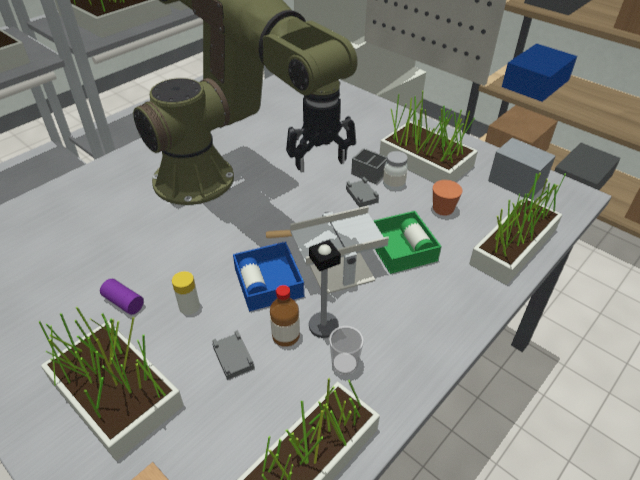

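The blue canister lies in the blue bin at (252,275) and the green one in the green bin at (415,235). The tray is level, the bystanders look unmoved, and the gripper is clear.

```bash
python3 -c "
from cell import ticket
print(ticket.hand_in())"
```

```text
the job is handed in; nothing more can be done
None
```

The job is handed in: the green canister went into the green bin first, then the blue one into the blue bin; the tray is level, nothing else looks moved, and it took about 19 s.

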